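Clear broken porcelain off a desiccator box, then crack its stuck lid and hold it ajar

TASK

The lid of the hinged desiccator box has four sharp chips of a broken crucible on it, and its rubber seal is stuck tight. Holding the blue scraper block, wipe all four chips off the shut lid into the steel tray beside it (never touch them with the fingers), then set the scraper down on the worktop, clear of box and tray, and let go of it. Then take the lid by its bar handle, ease it up until the seal breaks free without letting the lid jump wide open, and finish while still holding it slightly ajar, its front edge about 15 mm up, so that air can seep in gently; leave everything else where it stands.

Things in the scene. Friction and masses are not known exactly. Their poses are not given: they have to be found in the camera images.
- desiccator: white box fixed to the worktop, with a grey-framed, smoke-tinted clear lid hinged at its back and a round dial on its front wall; 220 x 220 mm over the lid, 89 mm high to the flat top of the shut lid. Origin at the centre of its underside on the worktop; x points to the hinge (back), y to its left seen from the front, z up. The hinge line runs along y at x = +110 mm, z = 80 mm
- desiccator_lid (a joint): angle of the lid, rad: 0 shut, growing as its front edge rises (0.07 = 15 mm up). The 0.6 kg lid falls shut when let go. A sprung rubber lip in the front wall grips the lid's skirt: the upward pull at the handle climbs to about 17 N (20 at most) within 2 mm (0.01 rad), falls to about 5 N once the seal lets go at 0.03 rad, and 5 to 8 N hold the lid from 0.045 to 0.10 rad
- lid_bar (a point): middle of the lid's steel bar handle: a round bar 12 mm thick, running 90 mm along the box's y on two posts, its centre 32 mm above the lid's top, 85 mm in front of the box's centre (195 mm in front of the hinge line); it moves with the lid
- tray: steel instrument tray fixed to the worktop, open on top, 200 (its x) x 160 (its y) x 29 mm, walls and floor 3 mm, lying along the box's right (-y) side with its near wall just under the lid's overhang. Origin at the centre of its underside; its x about parallel to the box's x
- scraper: blue plastic scraper block standing on its black rubber lip, 0.13 kg, 62 mm high. Lip 112 mm long (its x), 16 mm thick (its y), the lowest 10 mm; block above it 26 mm thick up to 22 mm; the grip above is 70 mm long, 22 mm thick (pinch it along y), from 22 to 62 mm high. Origin at the centre of its underside
- chip_1: white porcelain chip, 27 x 20 x 7 mm, 12 g, lying loose on the lid; origin at the middle of its underside
- chip_2: white porcelain chip, 26 x 22 x 7 mm, 12 g, lying loose on the lid; origin at the middle of its underside
- chip_3: white porcelain chip, 31 x 18 x 7 mm, 12 g, lying loose on the lid; origin at the middle of its underside
- chip_4: white porcelain chip, 23 x 20 x 7 mm, 12 g, lying loose on the lid; origin at the middle of its underside
- timer: bystander: white kitchen-style lab timer with coloured buttons, 58 x 66 x 18 mm; origin at the centre of its underside
- vial_rack: bystander: blue vial rack, 66 x 205 x 37 mm; origin at the centre of its underside
- amber_bottle: bystander: brown reagent bottle with black cap, 56 mm wide, 104 mm high; origin at the centre of its underside
- ferrule_tin: bystander: round tin, 52 mm wide, 32 mm high; origin at the centre of its underside
- petri_dish: bystander: clear dish, 62 mm wide, 14 mm high; origin at the centre of its underside
- small_bottle: bystander: small brown reagent bottle with white cap, 44 mm wide, 86 mm high; origin at the centre of its underside

How it is judged:
On the way, in this order (a step that is already met when the one before it is completed fails the run):
1. all four chips lie in the tray, the scraper is still held in the fingers and the lid is shut (x of chip_1 in the frame of tray between -0.1 and 0.1 m and y of chip_1 in the frame of tray between -0.08 and 0.08 m and z of each of chip_1, chip_2, chip_3, chip_4 in the frame of tray below 0.028 m and x of chip_2 in the frame of tray between -0.1 and 0.1 m and y of chip_2 in the frame of tray between -0.08 and 0.08 m and x of chip_3 in the frame of tray between -0.1 and 0.1 m and y of chip_3 in the frame of tray between -0.08 and 0.08 m and x of chip_4 in the frame of tray between -0.1 and 0.1 m and y of chip_4 in the frame of tray between -0.08 and 0.08 m and contact force between the fingers and scraper above 1 N and value of joint desiccator_lid below 0.02 rad), for 0.2 s.
2. the scraper is set down on the worktop and let go, the lid still shut (height (world z) of scraper below 0.03 m and contact force between the fingers and scraper below 0.1 N and contact force between scraper and desiccator below 0.1 N and contact force between scraper and tray below 0.1 N and linear speed of scraper below 0.03 m/s and value of joint desiccator_lid below 0.02 rad), for 0.2 s.
3. the fingers have broken the lid free of its seal (contact force between the fingers and desiccator above 0.5 N and value of joint desiccator_lid above 0.035 rad), for 0.2 s.
At the end, for the whole second after the job is handed in: The lid is held still by the fingers with its front edge about 10 to 22 mm up (0.045 to 0.10 rad), all four chips lie in the tray, and the scraper lies or stands on the worktop, let go, touching neither box nor tray (contact force between the fingers and desiccator above 0.5 N and value of joint desiccator_lid between 0.045 and 0.1 rad and velocity of joint desiccator_lid between -0.03 and 0.03 rad/s and height (world z) of scraper below 0.03 m and contact force between the fingers and scraper below 0.1 N and contact force between scraper and desiccator below 0.1 N and contact force between scraper and tray below 0.1 N and linear speed of scraper below 0.03 m/s and x of chip_1 in the frame of tray between -0.1 and 0.1 m and y of chip_1 in the frame of tray between -0.08 and 0.08 m and z of each of chip_1, chip_2, chip_3, chip_4 in the frame of tray below 0.028 m and x of chip_2 in the frame of tray between -0.1 and 0.1 m and y of chip_2 in the frame of tray between -0.08 and 0.08 m and x of chip_3 in the frame of tray between -0.1 and 0.1 m and y of chip_3 in the frame of tray between -0.08 and 0.08 m and x of chip_4 in the frame of tray between -0.1 and 0.1 m and y of chip_4 in the frame of tray between -0.08 and 0.08 m); the arm keeps its last pose, push and grip.
It fails at once if the fingers touch a chip (contact force between the fingers and chip_1 above 0.3 N or contact force between the fingers and chip_2 above 0.3 N or contact force between the fingers and chip_3 above 0.3 N or contact force between the fingers and chip_4 above 0.3 N).
It fails at once if the lid is opened while a chip is still on it (value of joint desiccator_lid above 0.03 rad and height (world z) of any of chip_1, chip_2, chip_3, chip_4 above 0.06 m).
It fails at once if the lid jumps wide open (front edge more than about 50 mm up) (value of joint desiccator_lid above 0.24 rad).
It fails at once if a bystander is moved by more than 30 mm (distance of any of timer, vial_rack, amber_bottle, ferrule_tin, petri_dish, small_bottle from where it was at the start of the episode above 0.03 m).
It also fails if it takes over 61 s, if anything falls off the work surface, if the arm or the gripper's body presses on something with over 40 N, if the wrist force passes 120 N, or if a joint passes its speed limit or range.

ROBOT

A 6-joint arm with a two-finger parallel gripper is mounted at the origin on a cart in front of the work surface, level with it; the furniture and walls round the work are solid. World frame = base frame: x ahead of the robot, y to its left, z up, the work surface at z = 0. Lengths are in m, angles in rad, forces in N, time in s.
With the tool pointing down it reaches from about 0.4 to 0.825 m from the base axis. Payload 7 kg.
Tool frame: the origin (TCP) lies at the very end of the fingers, on their centre line; the grasp point (between the pads) lies arm.hold_point_z behind it (arm.hold_point_z is the distance from the TCP to the grasp point, in m); z points along the fingers, y is the line along which they close (so a half turn about z gives the same grasp; the last joint's range is limited). The gripper opens to 88 mm and grips with 3 to 60 N. Pads are 19 mm wide; open, the fingers measure 130 mm over their backs; the gripper's body (78 mm by 193 mm) begins 47 mm behind the grasp point.
Start: joints at [1.531, 0.359, 0.012, 0, -1.224, -0.288], TCP at [0.217, 0.639, 0.227] pointing down, gripper open.
Joint ranges: [-3.07, 3.07], [-1.43, 2.12], [-1.02, 1.25], [-3.03, 1.67], [-3.05, -0], [-3.03, 3.03]. Speed limits (rad/s): [2.39, 2.39, 3.01, 3.14, 3.14, 3.14].

INTERFACE

Orientations are given as [roll, pitch, yaw] about the fixed x, y, z axes, in that order (R = Rz(yaw) Ry(pitch) Rx(roll)).
In Python, from station import arm gives the robot as it stands.
- The arm moves only by the tool pendant, called after "Request:" as name(argument=value, ...) on one line, values as JSON. Schema: {"type":"object","properties":{"ticks":{"type":"string"},"grip_n":{"type":"number"},"only":{"type":"string"},"quiet":{"type":"boolean"},"lines":{"type":"string"}},"required":["ticks"],"additionalProperties":false}. ticks is a string of 1 to 20 rows, parted by semicolons, with the numbers parted by spaces; each row has 5 numbers: the finger opening in m, then dx, dy, dz in m, then a turn about the tool's z in rad; each row is the pose to reach, as a shift and turn from the pose commanded when the call began, along the tool's axes at that moment; what a row does not reach only later rows make up. A row lasts 1/12 s, in which the tool goes at most 0.0417 m and 0.125 rad, less where a joint would pass 70% of its speed; a pose out of reach is approached as far as the arm can. The fingers move at their own pace and stop on an object; grip_n is the grip in N (left out, the last holds). Time passes only in rows, so rows that do not move let the fingers close. The tool returns the time, the measured TCP pose, the force, the opening and the grip force at its end. only (a regular expression) keeps the lines of the reply that match it, lines (a string "A,B") keeps lines A to B, and quiet returns only ok. Input that does not fit is refused with a message, and nothing moves.
- arm.get_state(): the state, without advancing time (a new reading comes with each control period).
- arm.grab_frame(name): name is "scene" or "side" or "wrist"; returns the picture (420x560x3 uint8, red, green, blue); there is no depth.
- arm.camera_params(name): a dict with "fx", "fy", "cx", "cy" (pixels), "T" (4x4, takes a point from camera to world coordinates); the wrist camera has in their place "hand_eye" (4x4, takes a point from camera to tool coordinates, whose origin is the TCP and whose axes are the flange's). Camera axes: x right, y down, z forward; pixel columns grow to the right and rows downward; lengths in m; the calibration is good to about 2 mm. The wrist camera is an equidistant fisheye: a pixel r from the principal point sees the ray r / f radians off the axis. A picture is of the moment at which its call begins: read the wrist's pose just before it. camera_params takes no time and is no camera call.
- arm.job_done(): hands the job in; it is judged then, once.
The state is a dict: "t": time; "q": joint angles; "qd": joint speeds; "joint_efforts": joint torques, N m; "eef_pos": TCP position; "ee_rot": TCP orientation; "force": force on the tool from outside, world axes, zero at the start; "moment": the same for the moment, N m; "width": finger opening in m; "gripper_force": force on a finger pad.
Only numpy, scipy, OpenCV 4.12 (cv2) and the standard library are available. Lean on these libraries where they do the work, as an engineer would, in place of code of your own. Each camera call takes 0.05 s, during which the arm holds its last target. There are 200 camera calls.

## Working session

There is one attempt and no reset: what is moved stays moved. The work goes in short steps, Python scripts to look and compute and a tool call to move; the robot and the scene stay as the last step left them, time stands still between calls to the robot, and variables do not carry over. Pictures are saved under pics/ and viewed, at most 10 in all, crops included, and the job is handed in when it is done.

```bash
ls; mkdir -p pics; python3 - <<'E'
from station import arm
import cv2
for n in("scene","side","wrist"):
    f=arm.grab_frame(n); cv2.imwrite(f"pics/{n}0.png",f[:,:,::-1]); 
    p=arm.camera_params(n); print(n,p)
print(arm.get_state(),arm.hold_point_z)
E
```

```text
pics
scene {'fx': 434.7547206783884, 'fy': 434.7547206783884, 'cx': 278.7704605482881, 'cy': 205.82197113649497, 'T': array([[ 0.48905002, -0.4785789 ,  0.72924092, -0.43268615],
       [-0.87199962, -0.28850616,  0.3954502 , -0.51379167],
       [ 0.02113638, -0.82929273, -0.55841456,  0.85149637],
       [ 0.        ,  0.        ,  0.        ,  1.        ]])}
side {'fx': 466.27898611088216, 'fy': 466.27898611088216, 'cx': 282.67884952747187, 'cy': 212.18735112575638, 'T': array([[-0.94863182,  0.25037573, -0.1934158 ,  0.82620679],
       [ 0.31614282,  0.77392699, -0.54871735,  0.82173762],
       [ 0.0123042 , -0.58167776, -0.81332625,  1.28402696],
       [ 0.        ,  0.        ,  0.        ,  1.        ]])}
wrist {'fx': 325.19226210127806, 'fy': 325.19226210127806, 'cx': 273.4739130051727, 'cy': 206.26022895212844, 'hand_eye': array([[-2.42246376e-04, -9.69632501e-01, -2.44566462e-01,
         6.51784216e-02],
       [ 9.99999440e-01, -4.86942188e-04,  9.40066475e-04,
         3.30886978e-04],
       [-1.03060874e-03, -2.44566098e-01,  9.69632075e-01,
        -1.58190724e-01],
       [ 0.00000000e+00,  0.00000000e+00,  0.00000000e+00,
         1.00000000e+00]])}
{'t': 0.15, 'q': array([ 1.53107296e+00,  3.59232269e-01,  1.12757383e-02, -2.56209003e-04,
       -1.22410177e+00, -2.88095379e-01]), 'qd': array([-0.0016111 , -0.00430137,  0.00425758,  0.00245241, -0.00143266,
       -0.00110578]), 'joint_efforts': array([-1.25599796e-03, -5.83278215e+01,  2.93293244e+01,  7.00120434e+00,
        8.78555729e-03, -1.10411117e-04]), 'eef_pos': array([0.21724474, 0.63869557, 0.22583401]), 'ee_rot': array([ 3.14031424e+00, -1.27636362e-04, -3.27905873e-01]), 'force': array([ 0.12255732, -0.22988227, -0.70576716]), 'moment': array([-0.0002425 ,  0.01777534, -0.05269434]), 'gripper_force': 0.0, 'width': 0.08745800417668256} 0.0188
```

View pics/scene0.png

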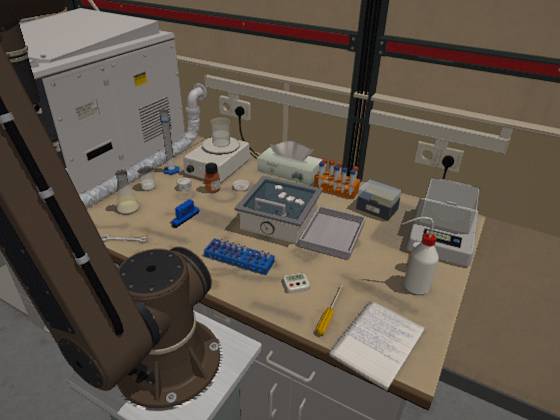

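View pics/side0.png

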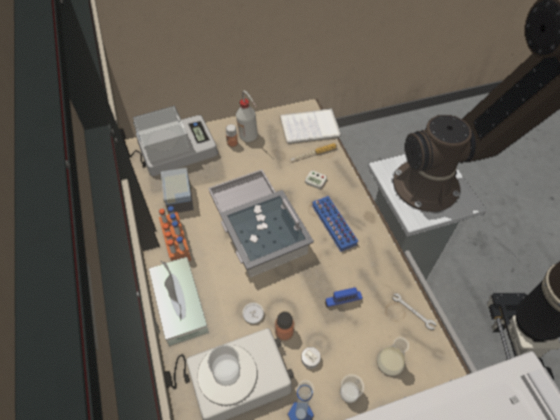

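The scene view shows the box at (278,208), tray at (333,232), scraper at (185,212) and vial rack at (240,256). In the side view the lid is at (263,230), with the chips near (258,208)-(253,240), and the scraper at (345,297). I'll zoom in on the side view.

```bash
python3 - <<'E'
import cv2
a=cv2.imread("pics/side0.png")
c=cv2.resize(a[165:315,200:375],None,fx=4.5,fy=4,interpolation=cv2.INTER_CUBIC) if 0 else cv2.resize(a[165:315,195:375],None,fx=4,fy=4,interpolation=cv2.INTER_CUBIC)
cv2.imwrite("pics/sidec.png",c)
b=cv2.imread("pics/scene0.png")
c=cv2.resize(b[165:265,165:365],None,fx=4,fy=4,interpolation=cv2.INTER_CUBIC)
cv2.imwrite("pics/scenec.png",c)
E
```

```text
(no output)
```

View pics/sidec.png

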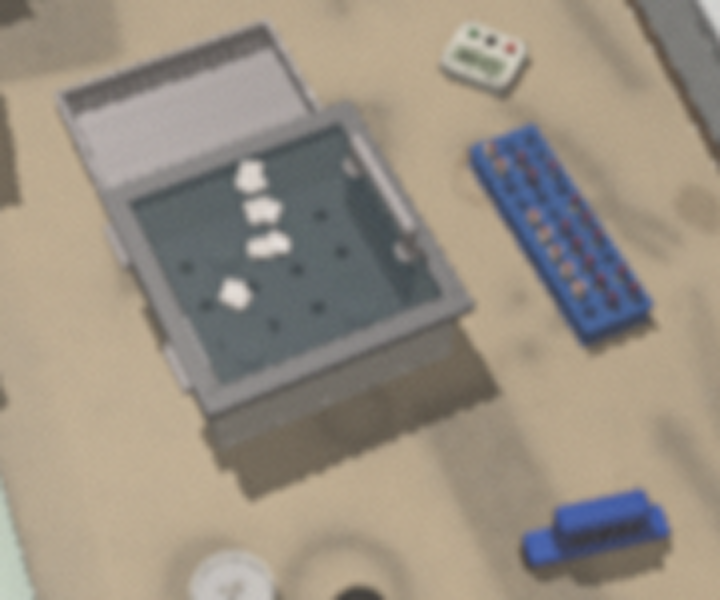

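View pics/scenec.png

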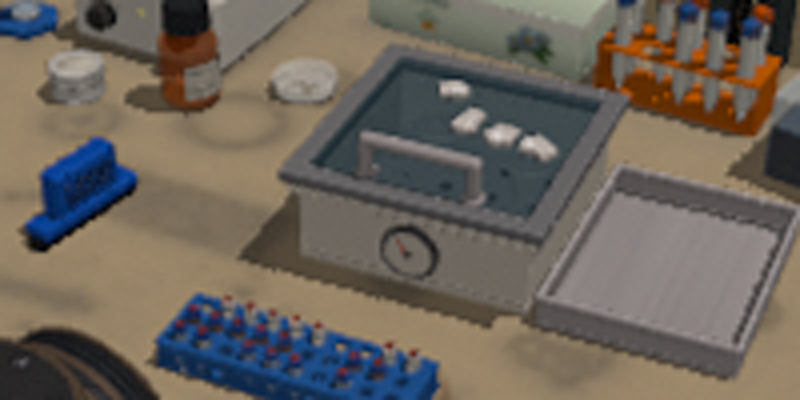

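The crops show the lid corners, the four chips in a row, the scraper with its long axis roughly along the row direction, and the tray on the far side. Next I'll convert the pixels to world positions.

```bash
cat > h.py <<'E'
import numpy as np
from station import arm
P={n:arm.camera_params(n) for n in("scene","side")}
OFF={"side":(195,165),"scene":(165,165)}
def w(n,u,v,z,crop=True):
    p=P[n]
    if crop: u,v=(u+.5)/4-.5+OFF[n][0],(v+.5)/4-.5+OFF[n][1]
    d=p["T"][:3,:3]@[(u-p["cx"])/p["fx"],(v-p["cy"])/p["fy"],1]; o=p["T"][:3,3]
    return (o+d*(z-o[2])/d[2]).round(4)
E
python3 - <<'E'
from h import *
for n,pts in {"side":[("FR",345,103,.089),("FL",472,303,.089),("BL",212,412,.089),("BR",110,192,.089),("c",251,177,.095),("c",263,211,.095),("c",268,244,.095),("c",236,294,.095),("tBR",58,95,.029),("tFR",266,24,.029),("bar1",355,140,.121),("bar2",410,226,.121),("gripA",560,520,.062),("gripB",647,497,.062),("lipA",527,550,.018),("lipB",668,525,.018),
 ("rack",475,150,.037),("rack",535,128,.037),("rack",650,305,.037),("rack",590,342,.037),("tim",480,55,.018)],
"scene":[("FL",281,175,.089),("FR",540,238,.089),("BR",628,98,.089),("BL",395,47,.089),("c",454,89,.093),("c",468,121,.093),("c",502,133,.093),("c",538,146,.093),("tFR",740,370,.029),("tBR",800,207,.029),("tBL",622,170,.029),("tFL",538,318,.029),("bar1",362,137,.121),("bar2",480,160,.121),("gripA",112,143,.062),("gripB",45,172,.062),("lipA",135,180,.018),("lipB",28,230,.018)]}.items():
    for l,u,v,z in pts: print(n,l,w(n,u,v,z))
E
```

```text
side FR [ 0.52   -0.0692  0.089 ]
side FL [0.489  0.1428 0.089 ]
side BL [0.7013 0.1718 0.089 ]
side BR [ 0.7236 -0.0415  0.089 ]
side c [ 0.6152 -0.0171  0.095 ]
side c [0.6157 0.017  0.095 ]
side c [0.621  0.0478 0.095 ]
side c [0.6571 0.0837 0.095 ]
side tBR [ 0.7358 -0.1977  0.029 ]
side tFR [ 0.5431 -0.2196  0.029 ]
side bar1 [ 0.5323 -0.0081  0.121 ]
side bar2 [0.5185 0.0821 0.121 ]
side gripA [0.4858 0.3186 0.062 ]
side gripB [0.4191 0.3213 0.062 ]
side lipA [0.5057 0.3152 0.018 ]
side lipB [0.3988 0.3291 0.018 ]
side rack [ 0.4189 -0.0272  0.037 ]
side rack [ 0.3625 -0.0334  0.037 ]
side rack [0.3412 0.1584 0.037 ]
side rack [0.3995 0.1751 0.037 ]
side tim [ 0.3717 -0.1367  0.018 ]
scene FL [0.4804 0.1359 0.089 ]
scene FR [ 0.5103 -0.0742  0.089 ]
scene BR [ 0.7243 -0.0477  0.089 ]
scene BL [0.6957 0.1621 0.089 ]
scene c [0.6556 0.0806 0.093 ]
scene c [0.6181 0.0465 0.093 ]
scene c [0.6166 0.0144 0.093 ]
scene c [ 0.6146 -0.0191  0.093 ]
scene tFR [ 0.5153 -0.2375  0.029 ]
scene tBR [ 0.7332 -0.2041  0.029 ]
scene tBL [ 0.7069 -0.0552  0.029 ]
scene tFL [ 0.4935 -0.0843  0.029 ]
scene bar1 [0.5171 0.0846 0.121 ]
scene bar2 [ 0.5361 -0.0085  0.121 ]
scene gripA [0.4799 0.3038 0.062 ]
scene gripB [0.419  0.3227 0.062 ]
scene lipA [0.496  0.2972 0.018 ]
scene lipB [0.3953 0.3265 0.018 ]
```

Request:
pendant(ticks="0.088 0.325 0.23 0 -0.12;0.088 0.325 0.23 0 -0.12;0.088 0.325 0.23 0 -0.12;0.088 0.325 0.23 0 -0.12;0.088 0.325 0.23 0 -0.12;0.088 0.325 0.23 0 -0.12;0.088 0.325 0.23 0 -0.12;0.088 0.325 0.23 0 -0.12;0.088 0.325 0.23 0 -0.12;0.088 0.325 0.23 0 -0.12;0.088 0.325 0.23 0 -0.12;0.088 0.325 0.23 0 -0.12", grip_n=30)

```text
t: 1.15
eef_pos: [0.4516, 0.3154, 0.2265]
ee_rot: [3.142, 0.0, -0.211]
force: [0.8, 0.2, -1.0]
width: 0.0872
gripper_force: 0.0
```

```bash
python3 - <<'E'
from station import arm
import cv2
s=arm.get_state(); print(s["t"],s["eef_pos"],s["ee_rot"])
f=arm.grab_frame("wrist")[:,:,::-1]; cv2.imwrite("pics/w1.png",f)
E
```

```text
1.15 [0.4515849  0.31535771 0.22648713] [ 3.14152114e+00  1.80107787e-04 -2.10590288e-01]
```

View pics/w1.png

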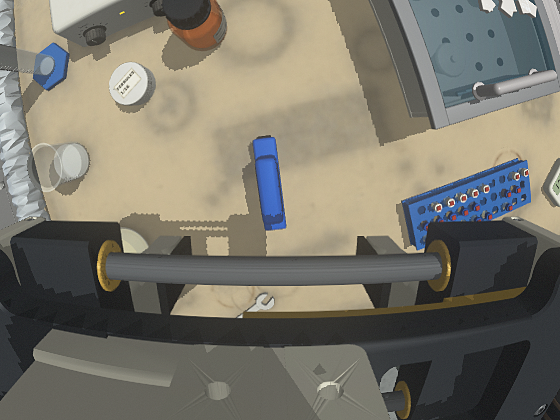

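The wrist view shows the scraper upright, running from its lip end at (263,138) to (276,227), with nothing around it. I'll use a blue mask to get its pose.

```bash
cat >> h.py <<'E'
from scipy.spatial.transform import Rotation as Ro
W=arm.camera_params("wrist")
def ww(u,v,z,pos,rpy):
    x,y=(u-W["cx"])/W["fx"],(v-W["cy"])/W["fy"]; r=np.hypot(x,y)+1e-12
    d=np.array([x/r*np.sin(r),y/r*np.sin(r),np.cos(r)])
    R=Ro.from_euler("xyz",rpy).as_matrix(); H=W["hand_eye"]
    o=np.array(pos)+R@H[:3,3]; d=R@H[:3,:3]@d
    return (o+d*(z-o[2])/d[2]).round(4)
E
python3 - <<'E'
from h import *
import cv2
f=cv2.imread("pics/w1.png"); h=cv2.cvtColor(f,cv2.COLOR_BGR2HSV)
m=cv2.inRange(h,(105,120,30),(125,255,255)); m[:, :230]=0;m[:,310:]=0;m[:120]=0;m[235:]=0
ys,xs=np.nonzero(m); print(len(xs),xs.min(),xs.max(),ys.min(),ys.max())
print(cv2.minAreaRect(np.c_[xs,ys].astype(np.float32)))
for y in range(136,232,5): r=np.nonzero(m[y])[0]; print(y,r.min() if len(r) else 0,r.max() if len(r) else 0)
pos,r=(.45158,.31536,.22649),(3.14152,.0002,-.2106)
for u,v,z in[(263.5,137,.022),(276,228.5,.022),(264,160,.062),(270,207,.062)]: print(ww(u,v,z,pos,r))
for u,v,z in[(436,127,.089),(480,89,.121)]: print('lidFL,bar end',ww(u,v,z,pos,r))
cv2.imwrite("pics/w1c.png",cv2.resize(f[125:240,220:320],None,fx=5,fy=5))
E
```

```text
1910 253 285 137 229
((268.92852783203125, 183.34249877929688), (91.66001892089844, 22.813274383544922), 82.69424438476562)
136 0 0
141 253 275
146 254 275
151 254 276
156 255 276
161 256 277
166 256 278
171 256 278
176 257 279
181 258 280
186 258 280
191 259 281
196 260 282
201 260 282
206 261 283
211 262 283
216 263 284
221 264 285
226 265 285
231 0 0
[0.5053 0.3145 0.022 ]
[0.3987 0.323  0.022 ]
[0.4839 0.3174 0.062 ]
[0.4355 0.3218 0.062 ]
lidFL,bar end [0.4872 0.144  0.089 ]
lidFL,bar end [0.5193 0.1053 0.121 ]
```

View pics/w1c.png

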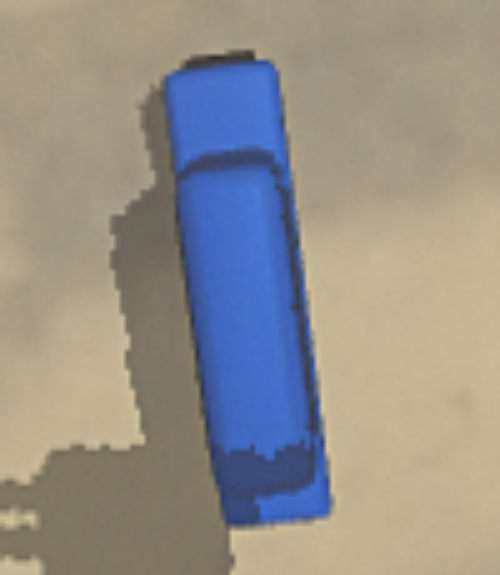

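Request:
pendant(ticks="0.088 0 -0.004 0.04 -0.12;0.088 0 -0.004 0.08 -0.124;0.088 0 -0.004 0.12 -0.124;0.088 0 -0.004 0.16 -0.124;0.088 0 -0.004 0.19 -0.124;0.088 0 -0.004 0.199 -0.124;0.088 0 -0.004 0.199 -0.124;0 0 -0.004 0.199 -0.124;0 0 -0.004 0.199 -0.124;0 0 -0.004 0.199 -0.124;0 0 -0.004 0.199 -0.124;0 0 -0.004 0.199 -0.124;0 0 -0.004 0.199 -0.124;0 0 -0.004 0.199 -0.124", grip_n=40)

```text
t: 2.37
eef_pos: [0.452, 0.3207, 0.0281]
ee_rot: [-3.141, -0.0, -0.084]
force: [-0.0, 0.1, 0.8]
width: 0.047
gripper_force: 0.0
```

Request:
pendant(ticks="0 0 0 0 0;0 0 0 0 0;0 0 0 0 0;0 0 0 0 0;0 0 0 0 0;0 0 0 0 0;0 0 0 0 0;0 0 0 0 0", grip_n=40)

```text
t: 3.03
eef_pos: [0.4518, 0.3205, 0.0275]
ee_rot: [3.141, 0.0, -0.084]
force: [-0.1, -0.5, -0.4]
width: 0.0218
gripper_force: 40.0
```

Request:
pendant(ticks="0 0 0 -0.04 0;0 0 0 -0.08 0;0 0 0 -0.12 0;0 0.01 0.01 -0.145 -0.05;0 0.035 0.035 -0.145 -0.1;0 0.065 0.06 -0.145 -0.15;0 0.095 0.09 -0.145 -0.2;0 0.125 0.12 -0.145 -0.219;0 0.155 0.15 -0.145 -0.219;0 0.18 0.175 -0.145 -0.219;0 0.19 0.183 -0.145 -0.219;0 0.19 0.183 -0.145 -0.219;0 0.19 0.183 -0.145 -0.219")

```text
t: 4.12
eef_pos: [0.6258, 0.1214, 0.1717]
ee_rot: [3.142, 0.001, 0.133]
force: [0.1, -0.3, -1.7]
width: 0.0218
gripper_force: 40.0
```

```bash
python3 - <<'E'
from h import *
import cv2
s=arm.get_state(); print(s["t"],s["eef_pos"],s["ee_rot"])
f=arm.grab_frame("wrist")[:,:,::-1]; cv2.imwrite("pics/w2.png",f)
E
```

```text
4.1167 [0.62578454 0.12136977 0.17172961] [3.14150877e+00 1.32494361e-03 1.32988814e-01]
```

View pics/w2.png

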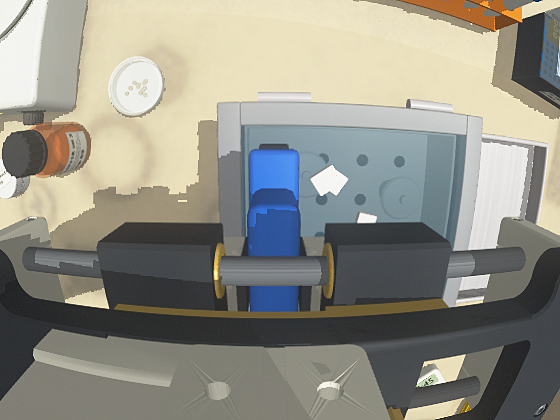

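The scraper is held square to the lid, with chip 4 at (328,180) clear to its right. The lid's back corners are at (218,103) and (480,117). I'll compute from these.

```bash
python3 - <<'E'
from h import *
pos,r=(.62578,.12137,.17173),(3.1415,.0013,.133)
for n,u,v,z in[("BL",218,103,.089),("BR",480,117,.089),("chip4",328,180,.096),("c4 left",312,182,.096),("lip far end",273,147,.145),("blk L",249,155,.166),("blk R",299,155,.166)]:
    p=ww(u,v,z,pos,r); d=p[:2]-[.608,.049]; c,s=.991,.1346; print(n,p,"box",d[0]*c+d[1]*s,-d[0]*s+d[1]*c)
E
```

```text
BL [0.7023 0.1724 0.089 ] box 0.11006094000000004 0.10959661999999999
BR [ 0.7301 -0.0412  0.089 ] box 0.10886017999999999 -0.10582285999999999
chip4 [0.6567 0.0846 0.096 ] box 0.05305345999999996 0.02872458
c4 left [0.6535 0.0962 0.096 ] box 0.05144361999999998 0.04065089999999999
lip far end [0.6783 0.1283 0.145 ] box 0.08034108000000002 0.06912391999999999
blk L [0.6741 0.14   0.166 ] box 0.07775370000000005 0.08128394
blk R [0.6774 0.1149 0.166 ] box 0.07764554000000001 0.05596566
```

Request:
pendant(ticks="0 0 0 0.03 0;0 0 0 0.045 0;0 0 0 0.05 0;0 0 0 0.053 0;0 0 0 0.053 0;0 0 0 0.053 0")

```text
t: 4.67
eef_pos: [0.6262, 0.1231, 0.1207]
ee_rot: [-3.141, -0.001, 0.136]
force: [-0.3, -0.4, -1.7]
width: 0.0217
gripper_force: 40.0
```

Request:
pendant(ticks="0 0 0 0.002 0;0 0 0 0.003 0;0 0 0 0.003 0;0 0 0.01 0.003 0;0 0 0.02 0.003 0;0 0 0.03 0.003 0;0 0 0.04 0.003 0;0 0 0.05 0.003 0;0 0 0.06 0.003 0;0 0 0.07 0.003 0;0 0 0.08 0.003 0;0 0 0.09 0.003 0;0 0 0.1 0.003 0;0 0 0.11 0.003 0;0 0 0.12 0.003 0")

```text
t: 5.92
eef_pos: [0.6421, 0.0024, 0.1166]
ee_rot: [-3.142, -0.0, 0.135]
force: [-0.1, 0.3, -1.3]
width: 0.0216
gripper_force: 40.0
```

Request:
pendant(ticks="0 0 0.008 0 0;0 0 0.016 0 0;0 0 0.024 0 0;0 0 0.032 0 0;0 0 0.04 0 0;0 0 0.048 0 0;0 0 0.056 0 0;0 0 0.062 0 0;0 0 0.068 0 0;0 0 0.074 0 0;0 0 0.08 0 0;0 0 0.08 0 0;0 0 0.08 0 0")

```text
t: 7.0
eef_pos: [0.6528, -0.0762, 0.1165]
ee_rot: [-3.142, 0.0, 0.135]
force: [-1.4, 1.0, -1.2]
width: 0.022
gripper_force: 40.0
```

```bash
python3 - <<'E'
from h import *
import cv2
a=arm.grab_frame("wrist")[:,:,::-1]; b=arm.grab_frame("side")[:,:,::-1]
b=cv2.resize(b[150:290,190:330],None,fx=3,fy=3,interpolation=cv2.INTER_CUBIC)
cv2.imwrite("pics/w3.png",np.hstack([a[:,180:560],b]))
E
```

```text
(no output)
```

View pics/w3.png

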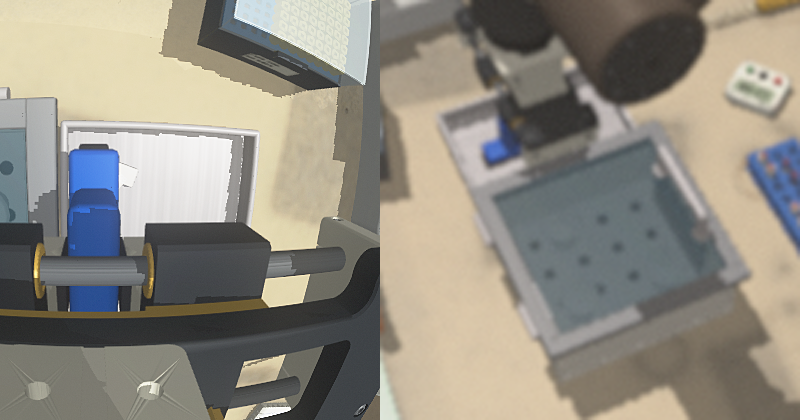

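The lid is clear in both views. One chip shows beside the scraper in the tray at (128,175). I'll lift to check the others.

Request:
pendant(ticks="0 0 0 -0.04 0;0 0 0 -0.08 0;0 0 -0.03 -0.1 0;0 0 -0.07 -0.1 0;0 0 -0.11 -0.1 0;0 0 -0.15 -0.1 0;0 0 -0.15 -0.1 0;0 0 -0.15 -0.1 0")

```text
t: 7.77
eef_pos: [0.6321, 0.0755, 0.2168]
ee_rot: [-3.141, -0.0, 0.139]
force: [0.2, -0.6, -2.2]
width: 0.0217
gripper_force: 40.0
```

```bash
python3 - <<'E'
from h import *
import cv2
s=arm.get_state(); print(s["eef_pos"],s["ee_rot"],s["width"])
a=arm.grab_frame("wrist")[:,:,::-1]; b=arm.grab_frame("side")[:,:,::-1]
b=cv2.resize(b[150:290,190:330],None,fx=3,fy=3,interpolation=cv2.INTER_CUBIC)
cv2.imwrite("pics/w4.png",np.hstack([a[:,180:560],b]))
E
```

```text
[0.63214515 0.07551888 0.2167895 ] [-3.14129259e+00 -4.00524445e-04  1.39276520e-01] 0.02169752466437336
```

View pics/w4.png

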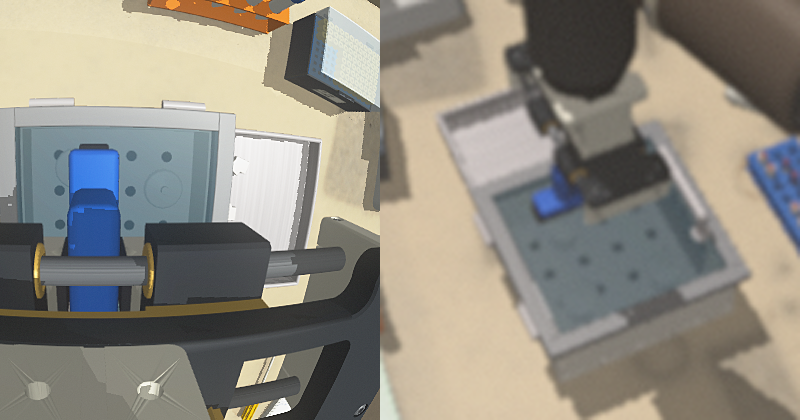

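Two chips are visible in the tray next to the box, at (240,165) and (233,213). The rest may be hidden under the overhang, so I'll check from the scene camera, first by colour.

```bash
python3 - <<'E'
from h import *
import cv2
f=arm.grab_frame("scene")[:,:,::-1]; cv2.imwrite("pics/sc5.png",f)
o=cv2.imread("pics/scene0.png")
d=cv2.absdiff(f,o).max(2)[200:262,292:372]
print(np.c_[np.nonzero(d>25)].shape, f[232,333],o[232,333])
m=((d>25)&(f[200:262,292:372].min(2)>125)).astype(np.uint8)
n,_,st,ce=cv2.connectedComponentsWithStats(m)
for i in range(1,n):
  if st[i][4]>3:
    u,v=ce[i]+[292,200]; print(st[i][4],u,v,w("scene",u,v,.008,False))
cv2.imwrite("pics/sc5c.png",cv2.resize(f[195:265,270:370],None,fx=8,fy=8,interpolation=cv2.INTER_CUBIC))
E
```

```text
(173, 2) [146 148 156] [131 134 141]
25 328.36 219.8 [ 0.6815 -0.0987  0.008 ]
60 319.46666666666664 226.23333333333335 [ 0.6335 -0.0884  0.008 ]
30 312.1 233.2 [ 0.5875 -0.0838  0.008 ]
```

View pics/sc5c.png

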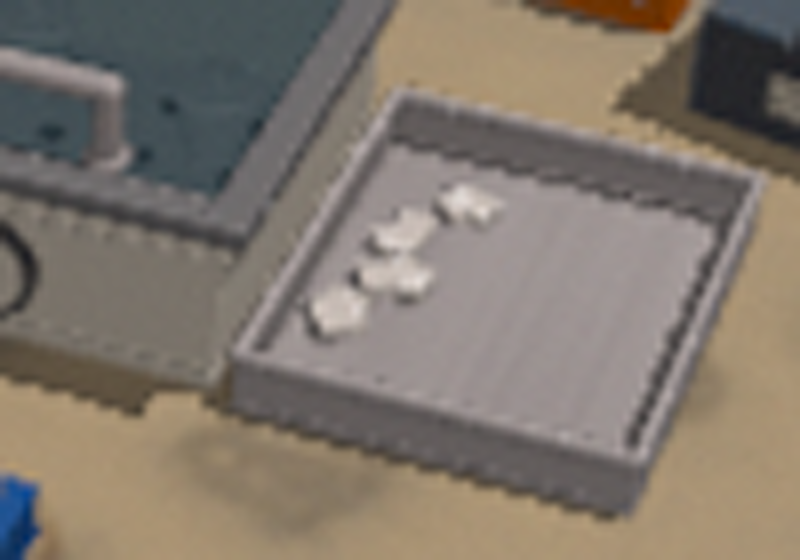

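All four chips lie in the tray, from (337,312) to (468,203) in the crop. I'll set the scraper back where it came from.

Request:
pendant(ticks="0 -0.02 -0.035 0 0.03;0 -0.04 -0.07 0 0.06;0 -0.055 -0.105 0 0.1;0 -0.075 -0.14 0 0.14;0 -0.095 -0.175 0 0.18;0 -0.115 -0.21 0 0.22;0 -0.13 -0.245 0.01 0.22;0 -0.144 -0.267 0.04 0.22;0 -0.144 -0.267 0.08 0.22;0 -0.144 -0.267 0.12 0.22;0 -0.144 -0.267 0.155 0.22;0 -0.144 -0.267 0.175 0.22;0 -0.144 -0.267 0.182 0.22;0 -0.144 -0.267 0.186 0.22;0 -0.144 -0.267 0.186 0.22;0 -0.144 -0.267 0.186 0.22")

```text
t: 9.25
eef_pos: [0.455, 0.3184, 0.0319]
ee_rot: [-3.14, -0.001, -0.085]
force: [0.9, -0.6, -0.2]
width: 0.0215
gripper_force: 40.0
```

```bash
python3 -c "
from station import arm
print(arm.get_state()['q'])"
```

```text
[ 9.63505390e-01  3.68011892e-01 -4.88258326e-01  4.97571468e-04
 -7.12384250e-01  5.21614328e-01]
```

Request:
pendant(ticks="0 0 0 0.002 0;0 0 0 0.0035 0;0 0 0 0.004 0;0 0 0 0.004 0;0 0 0 0.004 0")

```text
t: 9.67
eef_pos: [0.4543, 0.3184, 0.0275]
ee_rot: [-3.141, -0.001, -0.084]
force: [-1.2, -1.0, 5.7]
width: 0.0218
gripper_force: 40.0
```

Contact with the worktop: I'll release and rise straight up.

Request:
pendant(ticks="0.07 0 0 0 0;0.07 0 0 0 0;0.07 0 0 0 0;0.07 0 0 0 0;0.07 0 0 0 0;0.07 0 0 0 0;0.07 0 0 0 0;0.07 0 0 0 0;0.07 0 0 -0.02 0;0.07 0 0 -0.06 0;0.07 0 0 -0.1 0;0.07 0 0 -0.14 0;0.07 0 0 -0.18 0;0.07 0 0 -0.19 0;0.07 0 0 -0.19 0")

```text
t: 10.92
eef_pos: [0.4554, 0.3195, 0.2212]
ee_rot: [-3.135, -0.005, -0.084]
force: [0.7, -0.6, -0.5]
width: 0.0701
gripper_force: 0.0
```

```bash
python3 - <<'E'
from h import *
import cv2
s=arm.get_state(); print(s["t"],s["eef_pos"],s["ee_rot"],s["width"])
f=arm.grab_frame("wrist")[:,:,::-1]; cv2.imwrite("pics/w6.png",f)
h=cv2.cvtColor(f,cv2.COLOR_BGR2HSV) if f.flags['C_CONTIGUOUS'] else cv2.cvtColor(np.ascontiguousarray(f),cv2.COLOR_BGR2HSV)
m=cv2.inRange(h,(105,120,30),(125,255,255)); m[:, :220]=0;m[:,340:]=0;m[:100]=0;m[240:]=0
ys,xs=np.nonzero(m); print(len(xs),cv2.minAreaRect(np.c_[xs,ys].astype(np.float32)))
E
```

```text
10.9167 [0.45539279 0.31946871 0.22119168] [-3.13517676 -0.00476326 -0.08437124] 0.07013509509911876
1911 ((276.0, 185.0), (92.0, 22.0), 90.0)
```

Request:
pendant(ticks="0.07 0.01 0.025 0 0.12;0.07 0.02 0.05 0 0.24;0.07 0.03 0.075 0 0.36;0.07 0.038 0.1 0 0.48;0.07 0.046 0.13 0 0.6;0.07 0.054 0.155 0 0.72;0.07 0.062 0.18 0 0.84;0.07 0.07 0.205 0 0.96;0.07 0.08 0.23 0 1.08;0.07 0.088 0.255 0 1.2;0.07 0.093 0.275 0 1.32;0.07 0.093 0.275 0 1.352;0.07 0.093 0.275 0 1.352;0.07 0.093 0.275 0 1.352")

```text
t: 12.13
eef_pos: [0.5227, 0.0357, 0.2154]
ee_rot: [3.14, -0.0, -1.436]
force: [0.4, 0.2, 0.8]
width: 0.0699
gripper_force: 0.0
```

```bash
python3 - <<'E'
from h import *
import cv2
s=arm.get_state(); print(s["t"],s["eef_pos"],s["ee_rot"])
f=np.ascontiguousarray(arm.grab_frame("wrist")[:,:,::-1]); cv2.imwrite("pics/w7.png",f)
# project predicted bar ends into the wrist image, print grey profile across
H=W["hand_eye"];R=Ro.from_euler("xyz",s["ee_rot"]).as_matrix()
def pr(p):
    c=H[:3,:3].T@(R.T@(np.array(p)-s["eef_pos"])-H[:3,3]); th=np.arctan2(np.hypot(c[0],c[1]),c[2]); n=np.hypot(c[0],c[1])
    return W["cx"]+W["fx"]*th*c[0]/n, W["cy"]+W["fy"]*th*c[1]/n
for y in(-.03,-.015,0,.015,.03,-.055):
    b=np.array([.608,.049]); e=np.array([.991,.1346]);l=np.array([-.1346,.991])
    a=[pr([*(b+e*x+l*y),.121]) for x in(-.105,-.085,-.065)]
    q0,q2=np.array(a[0]),np.array(a[2]); t=np.linspace(0,1,21)
    print(y,np.round(a[0]),np.round(a[2]),[int(f[int(round(v)),int(round(u))].mean()) if 0<=v<420 and 0<=u<560 else -1 for u,v in q0+np.outer(t,q2-q0)])
E
```

```text
12.1333 [0.52272745 0.0356811  0.21540154] [ 3.13965031e+00 -3.44799232e-04 -1.43597143e+00]
-0.03 [296. 174.] [246. 174.] [161, 161, 163, 163, 164, 169, 107, 88, 163, 186, 200, 191, 176, 108, 120, 120, 120, 103, 84, 83, 79]
-0.015 [296. 193.] [246. 193.] [162, 162, 159, 162, 163, 171, 108, 85, 161, 186, 196, 191, 175, 108, 118, 118, 118, 117, 118, 118, 118]
0 [296. 211.] [246. 211.] [161, 157, 158, 159, 158, 160, 103, 89, 159, 183, 196, 193, 174, 142, 117, 117, 117, 116, 101, 105, 119]
0.015 [296. 229.] [247. 229.] [160, 155, 155, 156, 156, 168, 102, 90, 154, 180, 195, 191, 175, 140, 115, 115, 114, 113, 114, 106, 113]
0.03 [295. 246.] [247. 246.] [153, 152, 153, 154, 153, 154, 95, 116, 151, 183, 193, 192, 176, 133, 152, 114, 114, 113, 114, 107, 113]
-0.055 [297. 142.] [245. 142.] [166, 166, 167, 167, 169, 168, 175, 99, 97, 112, 100, 94, 93, 126, 125, 124, 124, 125, 127, 126, 125]
```

The bar sits exactly where the model predicts, so I'll descend and grip.

Request:
pendant(ticks="0.07 -0.002 -0.001 0.04 0;0.07 -0.002 -0.001 0.075 0;0.07 -0.002 -0.001 0.1 0;0.07 -0.002 -0.001 0.11 0;0.07 -0.002 -0.001 0.112 0;0.07 -0.002 -0.001 0.112 0;0 -0.002 -0.001 0.112 0;0 -0.002 -0.001 0.112 0;0 -0.002 -0.001 0.112 0;0 -0.002 -0.001 0.112 0;0 -0.002 -0.001 0.112 0;0 -0.002 -0.001 0.112 0;0 -0.002 -0.001 0.112 0;0 -0.002 -0.001 0.112 0;0 -0.002 -0.001 0.112 0;0 -0.002 -0.001 0.112 0;0 -0.002 -0.001 0.112 0;0 -0.002 -0.001 0.112 0", grip_n=60)

```text
t: 13.68
eef_pos: [0.5246, 0.0382, 0.1046]
ee_rot: [-3.141, 0.0, -1.437]
force: [3.2, -0.1, -3.1]
width: 0.0099
gripper_force: 60.0
```

Request:
pendant(ticks="0 0 0 0 0;0 0 0 0 0;0 0 0 0 0")

```text
t: 13.93
eef_pos: [0.5245, 0.0383, 0.1046]
ee_rot: [-3.141, 0.0, -1.437]
force: [4.4, -1.6, -3.8]
width: 0.0104
gripper_force: 60.0
```

Request:
pendant(ticks="0 0 0 -0.0005 0;0 0 0 -0.001 0;0 0 0 -0.0015 0;0 0 0 -0.002 0;0 0 0 -0.002 0")

```text
t: 14.35
eef_pos: [0.5246, 0.0383, 0.1053]
ee_rot: [-3.141, 0.0, -1.437]
force: [11.5, -1.4, -16.5]
width: 0.0102
gripper_force: 60.0
```

Request:
pendant(ticks="0 0 0 -0.0005 0;0 0 0 -0.001 0;0 0 0 -0.0015 0;0 0 0 -0.002 0;0 0 0 -0.002 0")

```text
t: 14.77
eef_pos: [0.5252, 0.0384, 0.1078]
ee_rot: [-3.14, 0.0, -1.437]
force: [12.2, -2.1, -14.1]
width: 0.0105
gripper_force: 60.0
```

Request:
pendant(ticks="0 0 -0.0004 -0.0005 0;0 0 -0.0008 -0.001 0;0 0 -0.001 -0.0015 0;0 0 -0.0015 -0.002 0;0 0 -0.0015 -0.002 0")

```text
t: 15.18
eef_pos: [0.5257, 0.0384, 0.1099]
ee_rot: [3.141, 0.0, -1.437]
force: [6.6, -0.8, -10.0]
width: 0.0103
gripper_force: 60.0
```

Request:
pendant(ticks="0 0 -0.0002 -0.0005 0;0 0 -0.0004 -0.001 0;0 0 -0.0006 -0.0015 0;0 0 -0.0008 -0.002 0;0 0 -0.0008 -0.002 0")

```text
t: 15.6
eef_pos: [0.5262, 0.0384, 0.112]
ee_rot: [3.141, 0.0, -1.437]
force: [6.0, -0.8, -8.0]
width: 0.0101
gripper_force: 60.0
```

Request:
pendant(ticks="0 0 -0.0003 -0.0008 0;0 0 -0.0006 -0.0016 0;0 0 -0.0009 -0.0024 0;0 0 -0.0012 -0.0032 0;0 0 -0.0015 -0.004 0;0 0 -0.0018 -0.0048 0;0 0 -0.002 -0.0056 0;0 0 -0.002 -0.0056 0;0 0 -0.002 -0.0056 0;0 0 -0.002 -0.0056 0;0 0 -0.002 -0.0056 0")

```text
t: 16.52
eef_pos: [0.5276, 0.0386, 0.1174]
ee_rot: [3.14, -0.0, -1.437]
force: [4.4, -0.5, -9.3]
width: 0.0104
gripper_force: 60.0
```

```bash
python3 - <<'E'
from h import *
import cv2
f=np.ascontiguousarray(arm.grab_frame("wrist")[:,:,::-1]); cv2.imwrite("pics/w8.png",f)
f=np.ascontiguousarray(arm.grab_frame("scene")[:,:,::-1]); cv2.imwrite("pics/sc8.png",f)
g=cv2.imread("pics/sc5.png")
print("tray change",(cv2.absdiff(f,g).max(2)[215:255,310:365]>40).sum())
a=cv2.imread("pics/scene0.png"); print("scraper change",(cv2.absdiff(f,a).max(2)[195:230,165:205]>40).sum())
E
```

```text
tray change 0
scraper change 385
```

```bash
python3 - <<'E'
from h import *
import cv2
a,b,o=[cv2.imread(f"pics/{n}.png") for n in("sc5","sc8","scene0")]
T=np.linalg.inv(P["scene"]["T"]);p=P["scene"]
def pr(x): c=T[:3,:3]@x+T[:3,3]; return np.array([p["fx"]*c[0]/c[2]+p["cx"],p["fy"]*c[1]/c[2]+p["cy"]])
e=np.array([.991,.1346,0]);l=np.array([-.1346,.991,0]);c=np.array([.608,.049,0])
for y in(-.110,-.08):
  for th in(0,.05,.066,.1):
    X=c+l*y+e*(.11-.22*np.cos(th)+.009*np.sin(th)); X[2]=.08+.009*np.cos(th)+.22*np.sin(th); print(y,th,pr(X).round(1))
u,v=map(int,pr(c+l*-.110+e*-.11+np.array([0,0,.089])))
t=a[v-10:v+4,u-12:u+7]; r=cv2.matchTemplate(b[v-25:v+15,u-25:u+25],t,cv2.TM_CCOEFF_NORMED); print("corner shift",cv2.minMaxLoc(r)[3][0]-13,cv2.minMaxLoc(r)[3][1]-15,r.max())
for f in(o,b):
  m=cv2.inRange(cv2.cvtColor(f,cv2.COLOR_BGR2HSV),(105,120,30),(125,255,255))[190:235,160:210]; ys,xs=np.nonzero(m); print(len(xs),xs.mean()+160,ys.mean()+190)
E
```

```text
-0.11 0 [300.3 223.6]
-0.11 0.05 [300.6 220.5]
-0.11 0.066 [300.7 219.4]
-0.11 0.1 [300.9 217.2]
-0.08 0 [290.8 221.2]
-0.08 0.05 [291.1 218.1]
-0.08 0.066 [291.2 217.1]
-0.08 0.1 [291.4 214.9]
corner shift 5 -10 0.6478758
375 184.552 211.99733333333333
379 185.50395778364117 211.92084432717678
```

```bash
python3 - <<'E'
import cv2,numpy as np
a,b=[cv2.imread(f"pics/{n}.png").astype(int).mean(2) for n in("sc5","sc8")]
for u in(286,292,296):
  print(u);print(a[208:238,u].astype(int));print(b[208:238,u].astype(int))
E
```

```text
286
[ 76  78  76  76  79  95 101  84  72 115 117 110 106  79  70 110 129 119
 112 113 112 114 114 112 113 114 113 113 113 113]
[ 81  99 129 120  84  91 108 114  97  75  73  64  33   9  43 108 133 123
 116 117 116 116 115 117 117 117 115 117 115 116]
292
[ 68  71  73  73  74  77  78  77  77  76  81 104 111 115  85  63  70 105
 108 110 113 114 114 114 114 113 113 114 112 114]
[ 70  70  76  75  75  76  85 105 113 119  89  69  80  55  16  16  90 116
 111 114 117 116 117 117 116 117 115 117 115 117]
296
[ 84  83  79  79  78  79  79  80  75  76  74  81  98 113 115  86  63  70
 105 110 111 113 112 113 112 112 113 113 117 118]
[ 87  83  82  80  81  79  81  85  94 111 117  87  69  56  26  11  17  89
 114 112 113 116 115 115 115 117 115 116 120 121]
```

The lid edge rose by about 4.1 px, which is about 0.065 rad, so the lid is held ajar as wanted. The scraper and chips haven't moved.

Request:
pendant(ticks="0 0 0 0 0;0 0 0 0 0;0 0 0 0 0;0 0 0 0 0")

```text
t: 16.95
eef_pos: [0.5278, 0.0386, 0.118]
ee_rot: [3.141, -0.0, -1.437]
force: [2.4, 0.6, -8.7]
width: 0.01
gripper_force: 60.0
```

```bash
python3 -c "
from station import arm
print(arm.job_done())"
```

```text
the job is handed in; nothing more can be done
None
```

I handed the job in at about 17 s: all four chips are in the tray, the scraper stands released on the worktop, and the gripper is holding the lid at about 0.065 rad (front edge about 14 mm up); no verdict came back.

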